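# Lock the cash box to the desk anchor with the quick-release pin

### The arm

A 7-joint arm with a two-finger parallel gripper is mounted at the origin on the work surface. World frame = base frame: x ahead of the robot, y to its left, z up, the work surface at z = 0. Lengths are in m, angles in degrees, forces in N, time in s.
With the tool pointing down it reaches from about 0.425 to 0.95 m from the base axis. Payload 4.7 kg.
Tool frame: the origin (TCP) lies midway between the tips of the shut fingers; the grasp point (between the pads) lies 19 mm behind it (ctrl.tcp_to_grasp is the z of the grasp point in the tool frame, in m); z points along the fingers, y is the line along which they close (so a half turn about z gives the same grasp; the last joint's range is limited). The gripper opens to 85 mm and grips with 20 to 120 N. Pads are 22 mm wide; open, the fingers measure 114 mm over their backs; the gripper's body (76 mm by 85 mm) begins 54 mm behind the grasp point. The pads swing forward as they close: fully open they stand 13 mm farther back than shut.
Start: joints at [-75.567, 26.849, -2.785, 87.806, 1.381, 65.374, -4.715], TCP at [0.187, 0.649, 0.231] pointing down, gripper open.
Joint ranges: [-148.3, 148.3], [-19.14, 114.17], [-79.39, 73.82], [5.75, 140.21], [-59.74, 239.74], [12.07, 113.84], [-152.46, 152.46]. Speed limits (degrees/s): [147.25, 147.25, 180, 180, 180, 180, 180].

### API

Orientations are given as [roll, pitch, yaw] about the fixed x, y, z axes, in that order (R = Rz(yaw) Ry(pitch) Rx(roll)).
In Python, from rig import ctrl, hand, kin, eyes, hand_in, sensors gives the robot as it stands. The module is installed in compiled form; this text tells all that it offers. Calls block until the motion is done:
- ctrl.goto(position, orientation): joint-space move of the TCP to a pose.
- ctrl.line_to(position, ori=None, speed=0.15): straight line of the TCP; ori=None keeps the orientation; speed is the mean speed in m/s.
- ctrl.move_j(angles): joint-space move.
- hand.move_gripper(opening, squeeze=None): opening from 0.0 (shut) to 1.0 (fully open); squeeze is the grip in N (None keeps the last); returns when the fingers have stopped.
- ctrl.pause(seconds).
- kin.solve_ik(position, orientation): joint angles nearest the present ones, or None.
- eyes.grab_frame(name): name is "scene" or "top"; returns a dict with "color" (384x512x3 uint8, red, green, blue), "K" (3x3 intrinsics, pixels), "R" (3x3) and "t" (3): a world point X has camera coordinates R X + t. Camera axes: x right, y down, z forward; pixel columns grow to the right and rows downward; lengths in m; the calibration is good to about 2 mm. A picture is of the moment at which its call begins. There is no depth.
A pose or a line that the arm cannot do raises ctrl.PlanningError and nothing moves.
- hand_in(): hands the job in; it is judged then, once.
Trained networks look in the newest picture that a camera, given by its name, has taken for a name from the list of things; names that differ only in an ending like _2 or _b are one class to them, and where a whole thing is asked for, a point or a joint stands for the part that bears it (a point fixed in the world has none). Each returns a list of dicts, best first, with "confidence" (0 to 1); they miss things now and then, are a little off and sometimes report something else, mostly with a low value. They report only what shows in the picture. A call takes as long as a camera call. They do not tell look-alikes from the thing itself.
- eyes.recognise(camera, name): "box" ([left, top, right, bottom] in pixels, round what is visible of it).
- eyes.masks_of(camera, name): "pixels" (384x512 bool, what is visible of it) and "box" ([left, top, right, bottom] in pixels, round what is visible of it).
- eyes.spot_point(camera, name): "uv" ([column, row] in pixels: a listed point, or the origin of a listed thing).
Readings, each from a call of its own:
- sensors.get_clock(): time.
- sensors.get_joint_positions(): joint angles.
- sensors.get_qvel(): joint speeds.
- sensors.get_effort(): joint torques, N m.
- sensors.get_position(): TCP position.
- sensors.get_tool_rot(): TCP orientation.
- sensors.get_ft_force(): force on the tool from outside, world axes, zero at the start.
- sensors.get_moment(): the same for the moment, N m.
- sensors.get_grip_width(): opening from 0.0 (shut) to 1.0 (fully open).
- sensors.get_grasp_force(): force on a finger pad.
Only numpy, scipy, OpenCV 4.12 (cv2) and the standard library are available. Lean on these libraries where they do the work, as an engineer would, in place of code of your own. Each camera call takes 0.05 s, during which the arm holds its last target. There are 200 camera calls.

### The job

Lock up the red cash box for the night: swing the steel bar shut against its stop, take the ball-lock pin from its blue stand and set it in the hole of the yellow clevis, then press the pin's red button to slide the pin fully home through the bar and both plates, and let go so that its balls lock underneath. Never force the pin: a firm thumb's push of about 15 N is ample and 30 N on it is too much. Leave the other things on the desk where they are.

Things in the scene. Friction and masses are not known exactly. Their poses are not given: they have to be found in the camera images.
- anchor: Desk anchor, fixed: dark base plate 170 (x) x 320 (y) x 6 mm with a red cash box (146 x 186 mm, top at z 85 mm, centre at y +25 mm) and a steel column at (0, -160). Origin on the desk, z up; offsets below are in its axes, mm. A yellow clevis head is clamped on the column at a height that is NOT measured: z = h is its underside, h anywhere from 95 to 109 mm; find it by touch or sight.
- hole_axis (a point): Point on the vertical axis of the clevis holes, (0, -100) of the anchor, 60 mm over the desk whatever h is. Two plates 44 x 44 mm, centred on it, the lower with a 17 mm round hole: lower z = h to h+6, free space below; upper z = h+18 to h+54 (its flat top, the seat; nothing of the head is higher). The slot between opens to anchor -x. Upper hole: see bush_axis.
- bush_axis (a point): Same axis, 60 mm over the desk. The upper plate has a 26 mm hole with a brass bush in it, 8 mm thick, hole 17 mm. The bush is set with its rim 2 to 26 mm below the seat: NOT measured, and it stays put. The pin's balls come to rest on this rim, its sleeve on the seat around.
- bar_pivot (a point): Point on the bar's vertical pivot axis, (0, -160) of the anchor, 60 mm over the desk whatever h is. The steel bar is 34 mm wide, flat, z = h+8 to h+16. 60 mm from the pivot it has an 18 mm hole; 170 mm from the pivot stands its black upright knob, 18 mm in diameter, z = h+16 to h+56, to push or pull it by.
- bar (a joint): Angle a of the bar, rad: 0 = shut against its stop (bar along anchor +y, through the clevis slot and over the cash box, its hole on the axis of the clevis holes), up to 1.15 open, towards anchor -x: it points along (-sin a, cos a) of the anchor. It stays where it is left (pivot friction 0.12 N m).
- pin: Ball-lock pin, 0.11 to 0.19 kg, upright in its stand. z: along the pin, up; origin: centre of the underside of its relaxed yellow sleeve. Upwards: sprung yellow sleeve, 31 mm diameter, 0 to 6 mm; a gap; black round head to grip, 32 mm diameter, 11 to 41 mm; red button, 18 mm diameter, top at 49 mm. Downwards: steel shank 16 mm in diameter to -67 mm, then a tapered tip.
- pin_tip (a point): Tip of the pin, 74 mm below its origin, 7 mm in diameter; the taper widens to 16 mm in 7 mm of length. When the pin stands with its balls on the rim of the brass bush, its tip is 15 mm below the rim and its origin 58 mm above. From there to fully home it goes down 36 to 60 mm, as the bush is set (not known beforehand): over the last 4 mm the sleeve, on the seat, is squeezed, then it stops hard.
- pin_balls (a point): Centre of the ring of four 7 mm steel balls, 55 mm below the pin's origin. Button up: they stick out 3.5 mm, rest on the rim of a 17 mm hole and will not go in however hard the pin is pushed by its head. Button pressed: they draw in and the pin slides. Let go below the lower plate, they come out and lock the pin, its sleeve left squeezed by about 2 mm.
- pin_button (a joint): Red button on top of the pin, m: 0 up, 0.0045 fully pressed (3 N to start, 8 N at the bottom). The balls are fully drawn in beyond 0.004.
- pin_sleeve (a joint): Yellow sprung sleeve under the pin's head, m: 0 relaxed, 0.004 fully squeezed up (2 N to start, 4.4 N at the end). It stays squeezed only when the balls have locked below the lower plate.
- stand: Blue block, 64 x 64 x 82 mm, fixed to the desk, with a 26 mm hole in its top, in which the pin stands with its sleeve resting on the top face. Origin: centre of its underside, on the desk.
- stapler: Bystander: blue and black stapler, 140 x 36 x 46 mm. Origin: centre of its underside.
- badge_jar: Bystander: clear jar of coloured badges with black lid, 74 mm wide, 93 mm tall. Origin: centre of its underside.
- mug: Bystander: white mug, 80 mm wide, 92 mm tall. Origin: centre of its underside.
- stamp: Bystander: wooden rubber stamp, base 50 x 30 mm, 70 mm tall. Origin: centre of its underside.
- tape: Bystander: black tape dispenser, 150 x 55 mm, 90 mm tall. Origin: centre of its underside.
- calculator: Bystander: grey calculator, 120 x 75 x 16 mm. Origin: centre of its underside.
- punch: Bystander: grey and black hole punch, 100 x 120 mm, 70 mm tall. Origin: centre of its underside.
Not all that is in view belongs to the job. Of the things that look like the pin, the smallest one is meant.

How it is judged:
By the outcome, as a careful person would: the job done as asked, in the order asked, and still so for the second after the job is handed in, with the robot touching nothing.
It also fails if it takes over 64 s, if anything falls off the work surface, if the arm or the gripper's body presses on something with over 40 N, if the wrist force passes 120 N, or if a joint passes its speed limit or range.

## Working session

There is one attempt and no reset: what is moved stays moved. The work goes in short steps, each a Python script; the robot and the scene stay as the last script left them, time stands still between calls to the robot, and variables do not carry over. Pictures are saved under pics/ and viewed, at most 10 in all, crops included, and the job is handed in when it is done.

```bash
ls; mkdir -p pics; python3 - <<'E'
from rig import ctrl, hand, kin, eyes, hand_in, sensors
import cv2,numpy as np
for c in ("scene","top"):
    f=eyes.grab_frame(c); cv2.imwrite(f"pics/{c}0.png",f["color"][:,:,::-1])
    print(c,f["K"].tolist(),f["R"].tolist(),f["t"].tolist())
    for n in ("pin","stand","anchor","bar"):
        print(n,[(np.round(d["box"]).tolist(),round(d["confidence"],2)) for d in eyes.recognise(c,n)])
    for n in ("anchor","stand","hole_axis","bar_pivot","bush_axis","pin","pin_tip","pin_button"):
        print(n,[(np.round(d["uv"],1).tolist(),round(d["confidence"],2)) for d in eyes.spot_point(c,n)])
print(sensors.get_clock(), sensors.get_ft_force())
E
```

```text
pics
scene [[353.4431845210772, 0.0, 261.4789797566204], [0.0, 353.4431845210772, 192.1749678174701], [0.0, 0.0, 1.0]] [[-0.8481186162507965, 0.529789571360726, 0.004221711294280195], [0.38837899068473747, 0.6271205165660633, -0.6751900601287155], [-0.36035617431027683, -0.5710016355312236, -0.7376317237328728]] [0.4221017402193148, -0.14970358452089713, 1.2983922682663094]
pin [([304.0, 196.0, 314.0, 236.0], 0.83), ([295.0, 238.0, 317.0, 278.0], 0.78), ([331.0, 227.0, 344.0, 247.0], 0.63)]
stand [([314.0, 230.0, 354.0, 273.0], 0.57), ([339.0, 300.0, 393.0, 359.0], 0.45)]
anchor [([185.0, 156.0, 283.0, 267.0], 0.86), ([153.0, 141.0, 190.0, 173.0], 0.43)]
bar [([206.0, 160.0, 269.0, 185.0], 0.7)]
anchor [([237.3, 225.2], 0.73), ([210.4, 175.6], 0.39)]
stand [([330.4, 257.8], 0.63)]
hole_axis [([217.6, 191.5], 0.81)]
bar_pivot [([208.1, 177.9], 0.73), ([233.6, 140.9], 0.29)]
bush_axis [([222.0, 194.1], 0.68)]
pin [([337.5, 242.0], 0.73), ([306.5, 216.3], 0.66), ([302.9, 255.7], 0.62)]
pin_tip [([299.7, 276.1], 0.65), ([303.1, 236.7], 0.57)]Traceback (most recent call last):
  File "<stdin>", line 9, in <module>
ValueError: it knows: anchor, badge_jar, bar_pivot, bush_axis, calculator, hole_axis, mug, pin, pin_balls, pin_tip, punch, stamp, stand, stapler, tape
```

```bash
python3 - <<'E'
from rig import ctrl, hand, kin, eyes, hand_in, sensors
import cv2,numpy as np
c="top"
f=eyes.grab_frame(c); cv2.imwrite(f"pics/{c}0.png",f["color"][:,:,::-1])
print(c,f["K"].tolist(),f["R"].tolist(),f["t"].tolist())
for n in ("pin","stand","anchor","bar"):
        print(n,[(np.round(d["box"]).tolist(),round(d["confidence"],2)) for d in eyes.recognise(c,n)])
for n in ("anchor","stand","hole_axis","bar_pivot","bush_axis","pin","pin_tip"):
        print(n,[(np.round(d["uv"],1).tolist(),round(d["confidence"],2)) for d in eyes.spot_point(c,n)])
a=cv2.imread("pics/scene0.png");b=cv2.imread("pics/top0.png")
cv2.imwrite("pics/both.png",cv2.resize(a[130:370,130:420],(800,662))[:600])
print(sensors.get_clock(), sensors.get_ft_force())
E
```

```text
top [[354.553342839004, 0.0, 253.9948719593341], [0.0, 354.553342839004, 188.29055369902179], [0.0, 0.0, 1.0]] [[-0.0011990693021178957, -0.999621106470634, 0.02749919510156897], [-0.9854211262490209, -0.00349726613794852, -0.17009695197642738], [0.1701286753458082, -0.027302245841428416, -0.9850435630961173]] [0.005626864440166961, 0.5147443069933627, 0.982415721521129]
pin [([382.0, 237.0, 414.0, 281.0], 0.73), ([188.0, 195.0, 207.0, 214.0], 0.57), ([148.0, 165.0, 172.0, 186.0], 0.54), ([153.0, 209.0, 168.0, 222.0], 0.53), ([385.0, 148.0, 412.0, 195.0], 0.45), ([345.0, 118.0, 384.0, 155.0], 0.16)]
stand [([151.0, 102.0, 178.0, 134.0], 0.64), ([142.0, 201.0, 178.0, 232.0], 0.55)]
anchor [([208.0, 134.0, 318.0, 204.0], 0.57)]
bar [([253.0, 146.0, 316.0, 200.0], 0.89), ([384.0, 149.0, 415.0, 197.0], 0.71)]
anchor [([251.3, 164.3], 0.76)]
stand [([166.2, 215.5], 0.83)]
hole_axis [([285.6, 155.2], 0.83), ([160.1, 216.1], 0.24)]
bar_pivot [([307.7, 159.4], 0.57)]
bush_axis [([282.8, 157.3], 0.69)]
pin [([158.7, 176.3], 0.78), ([161.7, 215.6], 0.73), ([200.6, 206.5], 0.71)]
pin_tip [([165.8, 182.1], 0.65), ([284.5, 155.1], 0.44), ([395.9, 172.9], 0.39), ([359.2, 140.0], 0.23)]
1.2 [ 0.43907529 -0.39506773  0.29488927]
```

View pics/scene0.png

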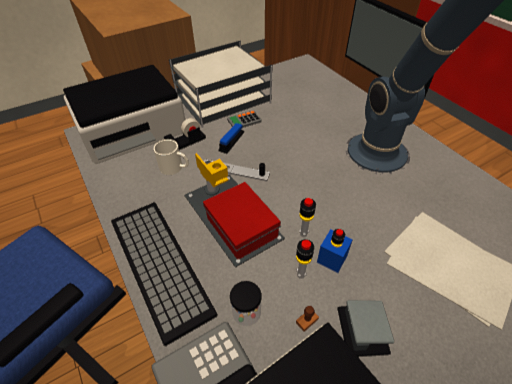

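View pics/top0.png

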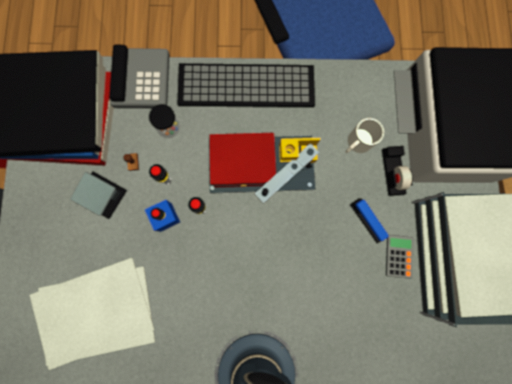

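The pin candidates in the scene view are the one at (307,215) standing free, the one at (304,255) standing free, and the one at (338,240) in the blue stand. I'll check them close up and localise.

```bash
python3 - <<'E'
import cv2,numpy as np
a=cv2.imread("pics/scene0.png");b=cv2.imread("pics/top0.png")
A=cv2.resize(a[145:285,180:360],None,fx=4.4,fy=4.4,interpolation=3)[:, :]
B=cv2.resize(b[125:235,140:330],None,fx=4.2,fy=4.2,interpolation=3)
cv2.imwrite("pics/A.png",A[:600,:800]);cv2.imwrite("pics/B.png",B[:600,:800]); print(A.shape,B.shape)
E
```

```text
(616, 792, 3) (462, 798, 3)
```

View pics/A.png

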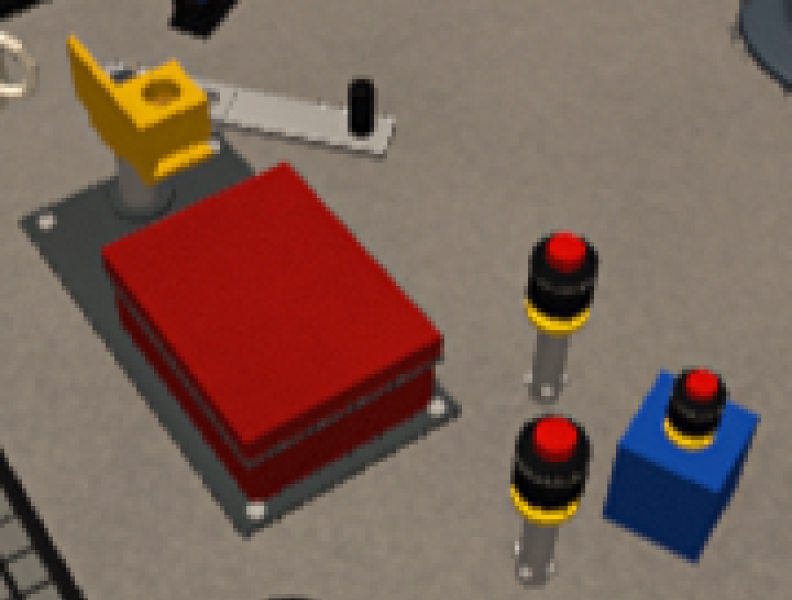

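View pics/B.png

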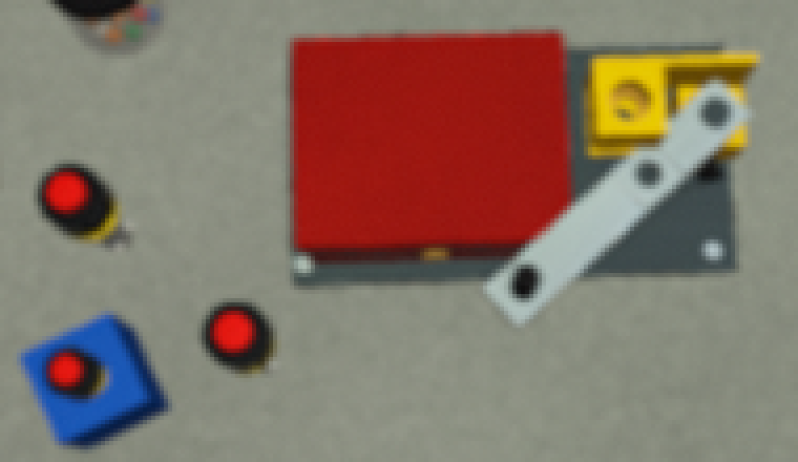

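The pin in the stand, scene (339,238) and top (157,213), is clearly the smallest, and it stands in the blue block. The bar is open by about 50°, with its knob at top (265,192). I'll fit the anchor pose, h and the bar angle from the corners.

```bash
cat > cam.py <<'E'
import numpy as np
CAM={"scene":(np.array([[353.443,0,261.479],[0,353.443,192.175],[0,0,1]]),np.array([[-0.8481186162507965,0.529789571360726,0.004221711294280195],[0.38837899068473747,0.6271205165660633,-0.6751900601287155],[-0.36035617431027683,-0.5710016355312236,-0.7376317237328728]]),np.array([0.4221017402193148,-0.14970358452089713,1.2983922682663094])),
"top":(np.array([[354.5533,0,253.99487],[0,354.5533,188.29055],[0,0,1]]),np.array([[-0.0011990693021178957,-0.999621106470634,0.02749919510156897],[-0.9854211262490209,-0.00349726613794852,-0.17009695197642738],[0.1701286753458082,-0.027302245841428416,-0.9850435630961173]]),np.array([0.005626864440166961,0.5147443069933627,0.982415721521129]))}
def proj(c,X):
    K,R,t=CAM[c]; p=K@(R@np.asarray(X,float)+t); return p[:2]/p[2]
def back(c,uv,z):
    K,R,t=CAM[c]; C=-R.T@t; d=R.T@np.linalg.solve(K,[uv[0],uv[1],1.]); return C+d*(z-C[2])/d[2]
E
cat > fit.py <<'E'
import cv2
from cam import *
from scipy.optimize import least_squares
S=lambda u,v:np.array([u/4.4+180-.39,v/4.4+145-.39]); T=lambda u,v:np.array([u/4.2+140-.38,v/4.2+125-.38])
fx=[("scene",S(22,222),(.085,-.16,.006)),("scene",S(248,535),(.085,.16,.006)),("scene",S(460,411),(-.085,.16,.006)),
("scene",S(105,247),(.073,-.068,.085)),("scene",S(285,165),(-.073,-.068,.085)),("scene",S(442,340),(-.073,.118,.085)),("scene",S(248,443),(.073,.118,.085)),
("top",T(293,40),(.073,.118,.085)),("top",T(560,33),(.073,-.068,.085)),("top",T(297,247),(-.073,.118,.085)),("top",T(293,286),(-.085,.16,.006)),("top",T(736,270),(-.085,-.16,.006))]
def res(p,split=False):
    x,y,th,h,a=p; c,s=np.cos(th),np.sin(th); W=lambda q:(x+c*q[0]-s*q[1],y+s*q[0]+c*q[1],q[2])
    k=lambda z:(-.17*np.sin(a),-.16+.17*np.cos(a),z)
    L=fx+[("scene",S(162,91),(0,-.1,h+.054)),("top",T(631,99),(0,-.1,h+.054)),("scene",S(362,83),k(h+.056)),("top",T(524,283),k(h+.046))]
    return np.concatenate([proj(c_,W(q))-uv for c_,uv,q in L])
r=least_squares(res,[.5,.05,0,.1,.9],loss="soft_l1")
x,y,th,h,a=r.x; print("anchor",r.x,np.degrees([th,a])); print(res(r.x).reshape(-1,2).round(1).tolist())
c,s=np.cos(th),np.sin(th)
for q in ((0,-.1),(0,-.16),(-.17*np.sin(a),-.16+.17*np.cos(a)),(0,.01)): print(x+c*q[0]-s*q[1],y+s*q[0]+c*q[1])
for cam,box in (("scene",(330,225,346,250)),("top",(148,205,168,222))):
    im=cv2.imread(f"pics/{cam}0.png").astype(int); b,g,rr=im[...,0],im[...,1],im[...,2]
    m=(rr>130)&(g<70)&(b<70); M=np.zeros_like(m); M[box[1]:box[3],box[0]:box[2]]=1
    v,u=np.nonzero(m&M); uv=(u.mean(),v.mean()); print(cam,uv,len(u),[back(cam,uv,z).round(4).tolist() for z in (.131,.128)])
E
python3 fit.py
```

```text
anchor [0.5965425  0.0141457  0.03564161 0.1048591  0.70611285] [ 2.04211405 40.45728636]
[[2.8, 4.5], [4.2, 7.8], [6.5, 6.4], [-2.3, -1.1], [-0.5, -2.4], [-0.3, -2.2], [-1.6, -0.9], [-0.2, -0.6], [1.4, -0.7], [-0.3, 0.5], [-10.9, 0.5], [-9.8, 0.9], [-0.8, -0.2], [0.4, 0.7], [-0.9, 0.2], [1.1, -0.3]]
0.6001059053352455 -0.08579079301560052
0.6022439494330241 -0.14575268731052712
0.487394925763755 -0.020414338182194968
0.5961861578226517 0.02413934652509831
scene (np.float64(339.24242424242425), np.float64(231.57575757575756)) 33 [[0.435, 0.2688, 0.131], [0.4331, 0.2674, 0.128]]
top (np.float64(155.06976744186048), np.float64(212.72093023255815)) 43 [[0.4345, 0.2655, 0.131], [0.4348, 0.2663, 0.128]]
```

```bash
python3 - <<'E'
s=open("fit.py").read()
s=s.replace("x,y,th,h,a=p;","x,y,th,h,a,o=p;").replace("L=fx+","L=[(i,j,(q[0],q[1]+(o if q[2]<.01 else 0),q[2])) for i,j,q in fx]+").replace(".1,.9],",".1,.9,-.03],").replace("x,y,th,h,a=r.x","x,y,th,h,a,o=r.x")
open("fit.py","w").write(s)
E
python3 fit.py
```

```text
anchor [ 0.59619206  0.01750354  0.03928466  0.10740112  0.71085842 -0.03190932] [ 2.25084497 40.72918723]
[[-1.2, -0.9], [-1.0, -0.0], [0.7, -0.6], [-1.7, -0.3], [0.1, -1.8], [0.6, -1.6], [-0.6, -0.1], [-1.5, -0.4], [0.2, -0.7], [-1.5, 0.8], [-1.2, 0.4], [-0.3, 0.4], [-0.4, -0.2], [-0.8, 0.4], [-0.2, -0.0], [0.2, -0.1]]
0.6001195137743508 -0.08241930873850704
0.6024759868912986 -0.14237301616723158
0.4865796022414205 -0.018002489011126353
0.5957993130599466 0.027495821547487986
scene (np.float64(339.24242424242425), np.float64(231.57575757575756)) 33 [[0.435, 0.2688, 0.131], [0.4331, 0.2674, 0.128]]
top (np.float64(155.06976744186048), np.float64(212.72093023255815)) 43 [[0.4345, 0.2655, 0.131], [0.4348, 0.2663, 0.128]]
```

```bash
cat > bar.py <<'E'
from rig import ctrl, hand, kin, eyes, hand_in, sensors
import numpy as np, cv2
P=np.array([.6025,-.1424]); th=.0393
def pose(a,off,z=.138):
    g=a+th; k=P+.17*np.array([-np.sin(g),np.cos(g)]); d=np.array([np.cos(g),np.sin(g)])
    q=k-d*off; return [q[0],q[1],z],[180,0,np.degrees(g)]
p,o=pose(.71,.055,.27); ctrl.goto(p,o); hand.move_gripper(0.0,40)
p,o=pose(.71,.055); ctrl.line_to(p,o,.2)
f0=sensors.get_ft_force(); print(sensors.get_position(),f0,sensors.get_clock())
for a in (.71,.55,.4,.25,.12,.06):
    p,o=pose(a,.022); ctrl.line_to(p,o,.12); print(a,(sensors.get_ft_force()-f0).round(1))
for i in range(22):
    a-=.006; p,o=pose(a,.022); ctrl.line_to(p,o,.05); f=sensors.get_ft_force()-f0
    print(round(a,3),f.round(1),np.round(sensors.get_position(),4))
    if f[0]<-5: break
p,o=pose(a,.05); ctrl.line_to(p,o,.15); p,o=pose(a,.05,.26); ctrl.line_to(p,o,.25)
print(sensors.get_clock())
f=eyes.grab_frame("scene")["color"][:,:,::-1];t=eyes.grab_frame("top")["color"][:,:,::-1]
cv2.imwrite("pics/s1.png",f);cv2.imwrite("pics/t1.png",t)
A=cv2.resize(f[145:245,180:290],None,fx=3.6,fy=3.6,interpolation=3);B=cv2.resize(t[120:220,200:310],None,fx=3.6,fy=3.6,interpolation=3)
cv2.imwrite("pics/c1.png",np.hstack([A,B]))
E
python3 bar.py
```

```text
[ 0.44719972 -0.05569542  0.13871418] [0.25691578 0.12659031 0.94854144] 5.4333
0.71 [ 0.8  0.2 -1.1]
0.55 [-0.5 -0.1 -0.8]
0.4 [ 0.1 -0.3 -0.8]
0.25 [-0.4 -0.9 -1.2]
0.12 [-0.2 -0.1 -1.4]
0.06 [-0.  -0.2 -0.3]
0.054 [-0.4 -1.3  0.2] [0.5641 0.0244 0.138 ]
0.048 [-0.8 -0.8 -0.2] [0.5656 0.025  0.138 ]
0.042 [-1.7 -0.1  0.3] [0.5669 0.0253 0.138 ]
0.036 [-0.2  0.2 -1.4] [0.5679 0.0256 0.138 ]
0.03 [-0.5 -0.1 -1.4] [0.5689 0.0258 0.138 ]
0.024 [-0.2 -1.  -0.4] [0.5699 0.026  0.138 ]
0.018 [-0.7 -0.3 -1.2] [0.5709 0.0261 0.138 ]
0.012 [-0.  -0.4 -1.6] [0.5719 0.0263 0.138 ]
0.006 [ 0.1  0.4 -0.5] [0.573  0.0264 0.138 ]
0.0 [-0.2 -0.3 -0.7] [0.574  0.0266 0.138 ]
-0.006 [ 0.5 -0.1 -1.4] [0.575  0.0268 0.138 ]
-0.012 [ 0.4  0.3 -1.2] [0.576  0.0269 0.138 ]
-0.018 [-4.2 -0.2  1.8] [0.5761 0.027  0.1379]
-0.024 [-7.6  0.3  3.7] [0.5762 0.027  0.1377]
12.025
```

View pics/c1.png

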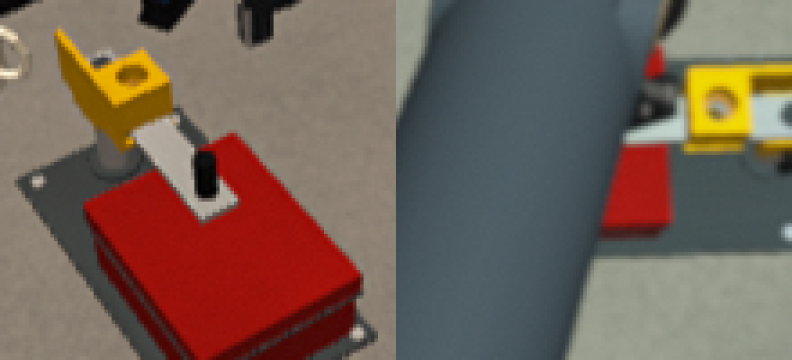

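The bar lies shut over the box. Its stop was met at knob x≈0.596, as predicted. Next I grasp the pin, centring it by closing in two perpendicular directions.

```bash
cat > grasp.py <<'E'
from rig import ctrl, hand, kin, eyes, hand_in, sensors
import numpy as np, cv2
x,y=.4348,.2668
hand.move_gripper(.65,30)
ctrl.goto([x,y,.24],[180,0,45]); ctrl.line_to([x,y,.094],None,.25)
hand.move_gripper(.2,25); print(sensors.get_grip_width(),sensors.get_ft_force().round(1))
hand.move_gripper(.65); ctrl.line_to([x,y,.094],[180,0,-45],.1) if False else ctrl.goto([x,y,.094],[180,0,-45])
hand.move_gripper(.2,45); print(sensors.get_grip_width(),sensors.get_grasp_force(),sensors.get_ft_force().round(1),sensors.get_position())
f0=sensors.get_ft_force()
ctrl.line_to([x,y,.285],None,.2); print(sensors.get_grip_width(),(sensors.get_ft_force()-f0).round(2))
ctrl.goto([.6001,-.0824,.285],[180,0,-45])
print(sensors.get_position(),sensors.get_tool_rot(),sensors.get_ft_force().round(2),sensors.get_clock())
f=eyes.grab_frame("scene")["color"][:,:,::-1];t=eyes.grab_frame("top")["color"][:,:,::-1]
cv2.imwrite("pics/s2.png",f);cv2.imwrite("pics/t2.png",t)
A=cv2.resize(f[90:220,160:270],None,fx=3.6,fy=3.6,interpolation=3);B=cv2.resize(t[90:220,230:340],None,fx=3.6,fy=3.6,interpolation=3)
cv2.imwrite("pics/c2.png",np.hstack([A,B]))
E
python3 grasp.py
```

```text
0.3675325903770107 [0.7 0.1 1. ]
0.3645664961971759 44.780906438827515 [-0.6 -0.4  0.9] [0.43475653 0.26672159 0.09410234]
0.35976099995415894 [ 0.04  0.48 -1.89]
[ 0.60032936 -0.08062408  0.28449067] [ 1.79999044e+02  6.49221123e-02 -4.48669452e+01] [ 0.51  1.24 -0.51] 19.175
```

View pics/c2.png

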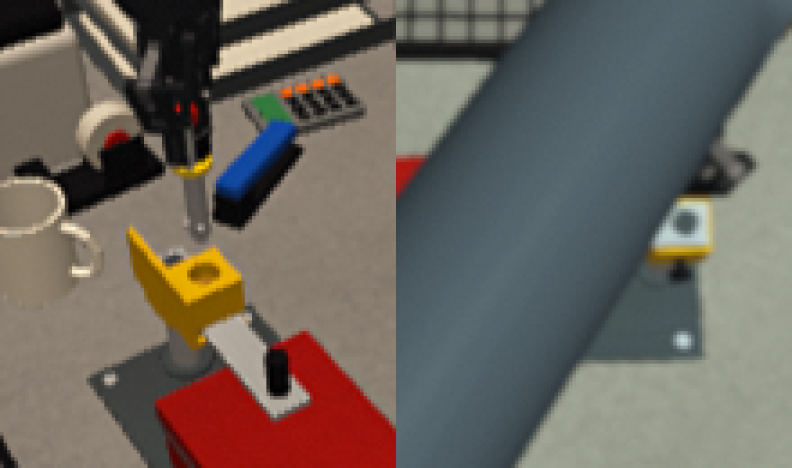

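The pin hangs upright, with its tip at scene (215,157) and the hole at (217,165). I'll check the tip's projection and descend under force guard.

```bash
cat > ins.py <<'E'
from rig import ctrl, hand, kin, eyes, hand_in, sensors
import numpy as np
from cam import proj
p=np.array(sensors.get_position()); print("pos",p,"tip proj",proj("scene",[p[0],p[1],p[2]-.086]),"hole proj",proj("scene",[.6001,-.0824,.159]))
xy=np.array([.6001,-.0824]); z=.255
ctrl.line_to([*xy,z],[180,0,-45],.1); ctrl.pause(.2); f0=np.array(sensors.get_ft_force()); print(f0.round(1),sensors.get_position())
n=0
while z>.196:
    z-=.002; ctrl.line_to([*xy,z],None,.05)
    f=np.array(sensors.get_ft_force())-f0
    if np.abs(f).max()>1.5: print(round(z,4),"tip",round(z-.086,4),f.round(1),xy.round(4))
    if np.hypot(*f[:2])>2.5: xy=xy+np.clip(f[:2]*1.5e-4,-.0008,.0008)
    if f[2]>4.5: break
print(sensors.get_position(),sensors.get_grip_width(),sensors.get_moment(),sensors.get_clock())
E
python3 ins.py
```

```text
pos [ 0.60037697 -0.08036466  0.28474284] tip proj [215.0800124  155.75592696] hole proj [216.12889395 165.74568473]
[-1.3  0.1 -2.2] [ 0.60044327 -0.08261025  0.25562869]
0.251 tip 0.165 [1.9 0.1 0.7] [ 0.6001 -0.0824]
0.243 tip 0.157 [ 2.4 -0.4  0.8] [ 0.6001 -0.0824]
0.241 tip 0.155 [ 1.9 -0.1  1. ] [ 0.6001 -0.0824]
0.235 tip 0.149 [ 1.7 -0.1  0.3] [ 0.6001 -0.0824]
0.231 tip 0.145 [ 1.  -0.3  1.8] [ 0.6001 -0.0824]
0.229 tip 0.143 [ 2.1 -0.5  0.5] [ 0.6001 -0.0824]
0.225 tip 0.139 [1.5 0.2 1.1] [ 0.6001 -0.0824]
0.219 tip 0.133 [ 1.7 -1.2  0.4] [ 0.6001 -0.0824]
0.215 tip 0.129 [-0.5 -0.9  5.7] [ 0.6001 -0.0824]
[ 0.60037603 -0.08270416  0.21568292] 0.356192776144043 [-0.20146812  0.33613307  0.02878058] 24.925
```

```bash
cat > wig.py <<'E'
from rig import ctrl, hand, kin, eyes, hand_in, sensors
import numpy as np
x,y,z=.6001,-.0824,.2155
def go(dx,dy):
    ctrl.line_to([x+dx,y+dy,z],None,.05); f=np.array(sensors.get_ft_force()); print(dx,dy,f.round(1),np.array(sensors.get_position()).round(4)); return f
for s in (.0015,-.0015): go(0,s)
go(0,0)
for s in (.0015,-.0015): go(s,0)
go(0,0); print(sensors.get_clock())
E
python3 wig.py
```

```text
0 0.0015 [-0.4 -2.9  2.9] [ 0.6001 -0.0819  0.2158]
0 -0.0015 [-0.1 -0.8  4.7] [ 0.6003 -0.0834  0.2156]
0 0 [-0.4 -2.2  3.3] [ 0.6002 -0.0826  0.2156]
0.0015 0 [-2.7 -2.4  4.9] [ 0.601  -0.0828  0.2156]
-0.0015 0 [ 0.3 -1.9  2.8] [ 0.5992 -0.0823  0.2157]
0 0 [-0.8 -1.5  5.2] [ 0.6    -0.0825  0.2156]
26.425
```

```bash
cat > wig2.py <<'E'
from rig import ctrl, hand, kin, eyes, hand_in, sensors
import numpy as np
z=.2175
ctrl.line_to([.6,-.0825,z],None,.05); ctrl.pause(.15)
for d in ((0,1),(0,-1),(1,0),(-1,0)):
    for k in range(5):
        s=.001*k; ctrl.line_to([.6+d[0]*s,-.0825+d[1]*s,z],None,.05); ctrl.pause(.1); f=np.array(sensors.get_ft_force())
        if abs(f[:2]@d)>6: break
    print(d,k,f.round(1),np.array(sensors.get_position()).round(4))
    ctrl.line_to([.6,-.0825,z],None,.1)
print(sensors.get_clock(),sensors.get_ft_force())
E
python3 wig2.py
```

```text
(0, 1) 3 [-2.3 -6.1 -3.8] [ 0.5995 -0.081   0.2175]
(0, -1) 4 [ 1.8  4.4 -0.3] [ 0.6005 -0.0851  0.2175]
(1, 0) 4 [-5.5 -1.9  2. ] [ 0.6023 -0.0833  0.2174]
(-1, 0) 4 [ 5.8 -0.6 -1.7] [ 0.5972 -0.0821  0.2179]
34.475 [ 1.59693285 -0.09296659 -0.54954776]
```

```bash
cat > rel.py <<'E'
from rig import ctrl, hand, kin, eyes, hand_in, sensors
import numpy as np, cv2
from cam import proj,back
x,y=.5999,-.0826
ctrl.line_to([x,y,.2158],None,.05); print(sensors.get_ft_force().round(1))
hand.move_gripper(.6,30); ctrl.pause(.1)
ctrl.line_to([x,y,.32],None,.3); 
f=eyes.grab_frame("scene")["color"]; cv2.imwrite("pics/s3.png",f[:,:,::-1])
b=f.astype(int); m=(b[...,0]>130)&(b[...,1]<70)&(b[...,2]<70)
u0=proj("scene",[x,y,.2515]); v,u=np.nonzero(m); k=np.hypot(u-u0[0],v-u0[1])<14
print("pred",u0,"seen",u[k].mean() if k.any() else None,v[k].mean() if k.any() else None,k.sum())
if k.any(): print(back("scene",(u[k].mean(),v[k].mean()),.2505))
cv2.imwrite("pics/c3.png",cv2.resize(f[60:200,150:290,::-1],None,fx=4,fy=4,interpolation=3))
hand.move_gripper(0.,40); print(sensors.get_clock())
E
python3 rel.py
```

```text
[-0.5  0.4  2.2]
pred [213.02960734 140.37715189] seen 212.95833333333334 140.91666666666666 24
[ 0.60060861 -0.0818276   0.2505    ]
36.2417
```

View pics/c3.png

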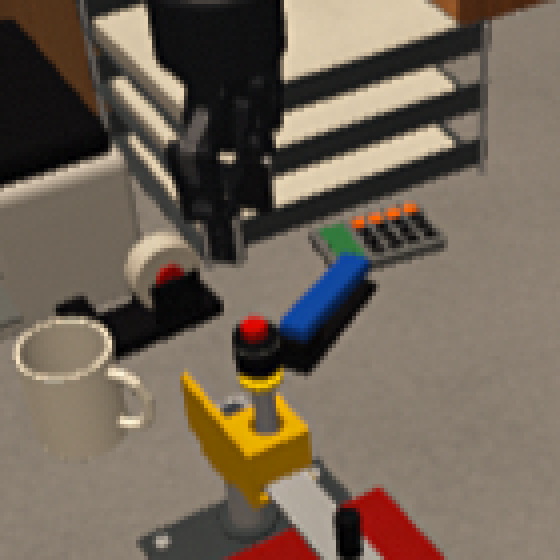

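The pin stands upright in the clevis, with its button at scene (213,141) as predicted. Now I press the button.

```bash
cat > press.py <<'E'
from rig import ctrl, hand, kin, eyes, hand_in, sensors
import numpy as np
x,y=.6002,-.0824
ctrl.line_to([x,y,.258],None,.2); ctrl.pause(.15); f0=np.array(sensors.get_ft_force()); z=.258; print(f0.round(1))
L=[]
while z>.18:
    z-=.002 if not L or L[-1][1]<7 else .001
    ctrl.line_to([x,y,z],None,.06); f=np.array(sensors.get_ft_force())-f0
    L.append((round(float(z),4),round(float(f[2]),1),round(float(np.hypot(*f[:2])),1)))
    if f[2]>12.5 or sensors.get_clock()>52: break
print(L); print(sensors.get_position(),sensors.get_clock())
E
python3 press.py
```

```text
[0.9 0.1 0.2]
[(0.256, 0.4, 0.6), (0.254, -0.5, 1.0), (0.252, 0.9, 1.0), (0.25, 1.4, 1.6), (0.248, 0.2, 1.2), (0.246, -0.6, 2.2), (0.244, 0.2, 0.5), (0.242, -0.5, 1.2), (0.24, 0.2, 0.9), (0.238, 0.1, 1.9), (0.236, 0.1, 1.1), (0.234, 0.0, 1.5), (0.232, -0.3, 0.5), (0.23, 0.9, 1.4), (0.228, 0.3, 1.2), (0.226, -1.1, 1.2), (0.224, -0.3, 0.8), (0.222, -0.2, 1.2), (0.22, 0.0, 0.9), (0.218, 0.5, 0.4), (0.216, 0.7, 1.9), (0.214, -0.1, 1.4), (0.212, -0.4, 0.6), (0.21, -0.9, 1.1), (0.208, 0.9, 0.8), (0.206, 2.4, 1.3), (0.204, 5.9, 1.4), (0.202, 6.7, 1.0), (0.2, 13.7, 2.9)]
[ 0.60079596 -0.08269868  0.2020402 ] 44.1
```

```bash
cat > p2.py <<'E'
from rig import ctrl, hand, kin, eyes, hand_in, sensors
import numpy as np, cv2
x,y=.6002,-.0824
ctrl.pause(.2); print(sensors.get_ft_force().round(1),sensors.get_position()[2])
z=.2
while z>.197:
    z-=.0005; ctrl.line_to([x,y,z],None,.05); ctrl.pause(.15); f=sensors.get_ft_force(); print(round(z,4),f.round(1),sensors.get_position()[2])
    if f[2]>14.5: break
for z in (.204,.206,.208,.210): ctrl.line_to([x,y,z],None,.06); print(z,sensors.get_ft_force().round(1),sensors.get_position()[2])
ctrl.line_to([x,y,.33],None,.3)
f=eyes.grab_frame("scene")["color"]; cv2.imwrite("pics/s4.png",f[:,:,::-1])
cv2.imwrite("pics/c4.png",cv2.resize(f[110:210,170:290,::-1],None,fx=6,fy=6,interpolation=3))
print(sensors.get_clock())
E
python3 p2.py
```

```text
[-2.3  1.3 13.5] 0.20206451081443255
0.1995 [-2.7  2.2 16. ] 0.20185542825856298
0.204 [ 0.6 -0.7  4.4] 0.20463020505852253
0.206 [ 1.2 -1.7  3.8] 0.2059914722628061
0.208 [ 0.8 -1.   2.9] 0.20783059789224734
0.21 [-0.3 -0.3 -0.2] 0.2093465411812747
46.3
```

View pics/c4.png

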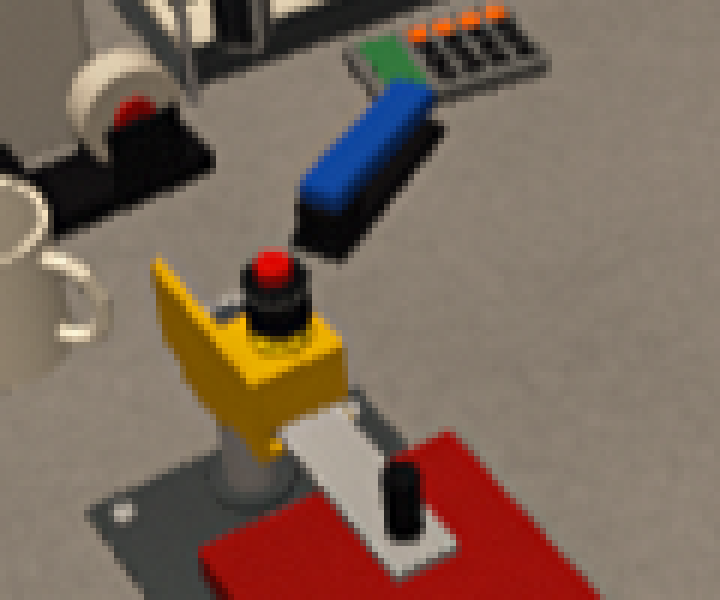

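The release curve agrees with a lock. The fingers lost contact after about 6.8 mm of rebound (4.5 mm button plus about 2 mm sleeve), where an unlocked pin would have given 8.5 mm. The picture shows the pin's head down on the clevis at scene (216,158), the bar shut and the gripper clear.

```bash
python3 -c "
from rig import hand_in
print(hand_in())"
```

```text
the job is handed in; nothing more can be done
None
```

I shut the bar against its stop, set the pin from the blue stand in the clevis and pressed it fully home (16 N at most), then handed the job in about 46 s into the 64 s limit; that the balls locked I read from the roughly 6.8 mm rebound on release, not from a tug on the pin.

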